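# Cover the loaded ring finisher and hold its run paddle half-way

## Robot

A 7-joint arm with a two-finger parallel gripper is mounted at the origin on the work surface. World frame = base frame: x ahead of the robot, y to its left, z up, the work surface at z = 0. Lengths are in m, angles in rad, forces in N, time in s.
With the tool pointing down it reaches from about 0.425 to 0.925 m from the base axis. Payload 6.8 kg.
Tool frame: the origin (TCP) lies at the very end of the fingers, on their centre line; the grasp point (between the pads) lies 19 mm behind it; z points along the fingers, y is the line along which they close (so a half turn about z gives the same grasp; the last joint's range is limited). The gripper opens to 88 mm and grips with 3 to 60 N. Pads are 20 mm wide; open, the fingers measure 115 mm over their backs; the gripper's body (75 mm by 178 mm) begins 61 mm behind the grasp point.
Start: joints at [1.226, 0.477, 0.022, 1.555, -0.011, 1.109, -0.083], TCP at [0.158, -0.656, 0.223] pointing down, gripper open.
Joint ranges: [-2.96, 2.96], [-0.34, 2.1], [-1.41, 1.46], [0.24, 2.44], [-1.37, 4.51], [0.17, 1.92], [-2.96, 2.96]. Speed limits (rad/s): [2.39, 2.39, 3.14, 3.14, 3.14, 3.14, 3.14].

## Interface

Orientations are given as a rotation vector (axis times angle).
In Python, from rig import * gives the robot as it stands.
- The arm moves only by the tool carry_out, never from a script. Its argument "increments" is text: rows parted by semicolons, each of 6 numbers parted by spaces: the shift along the tool's x, y, z in mm, then the turn, a rotation vector about the tool's x, y, z in degrees. In form: tx ty tz ax ay az; .... A call has exactly 10 rows; each row is the pose to reach, as a shift and turn from the pose commanded when the call began, along the tool's axes at that moment; what a row does not reach only later rows make up. A row lasts 1/8 s, in which the tool goes at most 62.5 mm and 10.7 degrees, less where a joint would pass 70% of its speed; a pose out of reach is approached as far as the arm can. A call with a gripper value outside its range is refused whole. "jaw" is the closure, from -1 (fully open) to 1 (shut), set as the call begins (left out, the last holds). The fingers move at their own pace and stop on an object; the grip force is fixed at half the most. Time passes only in rows, so rows that repeat a pose let the fingers close, or fill a call up. It gives the time, the measured TCP pose, the force, the opening and the grip force at its end, in the units of the state.
- get_obs(): the state, without advancing time (a new reading comes with each control period).
- camera(name): name is "scene" or "top" or "wrist"; returns the picture (420x560x3 uint8, red, green, blue); there is no depth.
- camera_info(name): a dict with "intrinsics" (3x3 intrinsics, pixels), "dist_coeffs" ([k1, k2, p1, p2, k3] as OpenCV has them; the pictures are not rectified), "pose" (4x4, takes a point from camera to world coordinates). Camera axes: x right, y up, looking along -z (the intrinsics and any distortion apply to the point x, -y, -z); pixel columns grow to the right and rows downward; lengths in m; the calibration is good to about 2 mm. A picture is of the moment at which its call begins: read the wrist's pose just before it. camera_info takes no time and is no camera call; for the wrist camera it gives the pose at the moment of the call.
- close_job(): hands the job in; it is judged then, once.
Trained networks look in the newest picture that a camera, given by its name, has taken for a name from the list of things; names that differ only in an ending like _2 or _b are one class to them, and where a whole thing is asked for, a point or a joint stands for the part that bears it (a point fixed in the world has none). Each returns a list of dicts, best first, with "conf" (0 to 1); they miss things now and then, are a little off and sometimes report something else, mostly with a low value. They report only what shows in the picture. A call takes as long as a camera call. They do not tell look-alikes from the thing itself.
- masks_of(camera, thing): "pixels" (420x560 bool, what is visible of it).
- spot_point(camera, thing): "position" ([x, y, z] in m, in world coordinates, good to about 4 mm: a listed point, or the origin of a listed thing).
The state is a dict: "clock": time; "joint_positions": joint angles; "joint_velocities": joint speeds; "tau": joint torques, N m; "eef_pos": TCP position; "ee_rot": TCP orientation; "ft_force": force on the tool from outside, world axes, zero at the start; "torque": the same for the moment, N m; "grip_width": finger opening in m; "grasp_force": force on a finger pad.
Only numpy, scipy, OpenCV 4.12 (cv2) and the standard library are available. Lean on these libraries where they do the work, as an engineer would, in place of code of your own. Each camera call takes 0.05 s, during which the arm holds its last target. There are 200 camera calls.

## Task

The magnetic finisher's bowl is loaded with rings: set its large knobbed lid fully home on the bowl (set it down, do not let it drop) and let go of it. Only then press the hold-to-run paddle with the fingers to the middle of its travel, where the paddle is level and its pad is flush with the top of the steel post beside it, and keep it there for at least three seconds; the program finishes while still holding the paddle down at that level. Leave the other things on the bench where they are.

Things in the scene. Friction and masses are not known exactly. Their poses are not given: they have to be found in the camera images.
- machine: Finisher, fixed to the bench: grey square housing 170 x 170 mm, 110 mm high, with a round white open bowl on top. Origin at the centre of its underside on the bench, z up. It stands near the middle, turned by up to 0.4 rad.
- bowl_rim (a point): Centre of the bowl's mouth, level with the rim's top, 165 mm above the bench. The bowl is 120 mm across outside, its wall 4 mm thick, so the mouth is 112 mm across; the rings and pins lie at least 30 mm below the rim.
- lid: The bowl's loose lid, 0.15 to 0.28 kg, upright on the bench on the side where the switch is not: grey plate 128 mm across at z = 10 to 16 mm, below it a spigot 100 mm across (6 mm to spare all round in the bowl), on top a black cylindrical knob 26 mm across at z = 16 to 54 mm. Origin: centre of the spigot's underside, z up. Fully home, plate on the rim, the origin lies 10 mm below bowl_rim.
- lid_knob (a point): Point on the knob's axis, 42 mm above the lid's origin and 12 mm below the knob's top: a good height to grip it.
- switch: Hold-to-run switch fixed at the finisher's left or right: dark base 170 (x) x 90 x 20 mm, origin at the centre of its underside, z up. Over it the paddle, pointing along -x, hinged about y at x = 55 mm, 58 mm high, between two grey blocks 69 mm high. Steel post 11 mm across at x = -50, y = +36 mm, its top 62 mm above the bench. Turned by up to 0.4 rad.
- pad_top (a point): Centre of the top face of the round rubber pad, 44 mm across, at the free end of the paddle, 105 mm from the hinge. Released it stands about 79 mm above the bench; at half travel (paddle level) 62 mm, flush with the post's top; at full travel about 45 mm. Its horizontal place stays within 2 mm.
- paddle (a joint): Paddle angle in rad: 0 released (sloping up 0.16), grows as the pad is pressed down, 0.16 = level, half travel, 0.32 = bottom stop. A spring returns it at once: pressing on the pad takes about 3.5 N to start, 6.5 N at half and 9.5 N at the bottom.
- bur_block: Bystander: blue two-step round block with rotary burs, 68 mm across, 95 mm tall. Origin at the centre of its underside.
- flux_bottle: Bystander: small bottle with a green cap, 38 mm across, 80 mm tall. Origin at the centre of its underside.
- mandrel: Bystander: tapered steel ring mandrel standing on a round foot 90 mm across, 200 mm tall. Origin at the centre of its underside.
- small_lid: Bystander: aluminium jar lid, 60 mm across, 20 mm high with its little knob; not the lid for the bowl. Origin at the centre of its underside.
- pliers: Bystander: pliers lying on the bench between robot and finisher, about 130 mm long, 12 mm high. Origin under their middle, x towards the jaws.
- jar: Bystander: amber glass jar with steel cap, 60 mm across, 70 mm tall. Origin at the centre of its underside.
- bench_brush: Bystander: bench brush lying at the right side. Origin under its middle.
There are look-alikes about, which are no part of the job. Of the things shaped like the lid, the grey one is meant.

How it is judged:
By the outcome, as a careful person would: the job done as asked, in the order asked, and still so for the second after the job is handed in, while the arm keeps its last pose, push and grip.
It also fails if it takes over 54 s, if anything falls off the work surface, if the arm or the gripper's body presses on something with over 40 N, if the wrist force passes 120 N, or if a joint passes its speed limit or range.

## Working session

There is one attempt and no reset: what is moved stays moved. The work goes in short steps, Python scripts to look and compute and a tool call to move; the robot and the scene stay as the last step left them, time stands still between calls to the robot, and variables do not carry over. Pictures are saved under pics/ and viewed, at most 10 in all, crops included, and the job is handed in when it is done.

Besides the shell and the picture viewer there is one more tool, called after "Emit:" as a command line: name --argument value ..., lists and objects as JSON in quotes. carry_out: Moves the arm, as the interface text tells. Its arguments: {"type":"object","properties":{"increments":{"type":"string"},"jaw":{"type":"number"}},"required":["increments"]}

```bash
mkdir -p pics; ls; python3 - <<'E'
from rig import *
import cv2,numpy as np
o=get_obs();print(o['clock'],o['eef_pos'],o['ee_rot'],o['grip_width'])
for c in('scene','top'):
    cv2.imwrite(f'pics/{c}0.png',camera(c)[:,:,::-1])
    print(c,camera_info(c)['pose'].round(3).tolist(),camera_info(c)['intrinsics'].round(1).tolist(),camera_info(c)['dist_coeffs'])
    for t in('lid','lid_knob','bowl_rim','pad_top','switch','machine','small_lid','mandrel','bur_block','flux_bottle','jar'):
        print(t,[(round(d['conf'],2),np.round(d['position'],3).tolist()) for d in spot_point(c,t)][:4])
print(get_obs()['clock'])
E
```

```text
pics
0.0 [ 0.15815836 -0.65560272  0.22170089] [-3.11788336e+00 -3.70905062e-01  5.81972717e-04] 0.08791656117219958
scene [[0.521, -0.626, 0.58, 1.348], [0.853, 0.383, -0.353, -0.565], [-0.001, 0.679, 0.734, 1.172], [0.0, 0.0, 0.0, 1.0]] [[438.9, 0.0, 283.3], [0.0, 438.9, 213.1], [0.0, 0.0, 1.0]] [-0.08453545  0.          0.          0.          0.        ]
lid [(0.91, [0.271, -0.322, -0.003]), (0.8, [0.622, -0.152, -0.001])]
lid_knob [(0.96, [0.622, -0.151, 0.045]), (0.86, [0.466, -0.32, 0.044]), (0.69, [0.272, -0.319, 0.04])]
bowl_rim [(0.86, [0.62, 0.043, 0.166]), (0.23, [0.395, 0.084, -0.0])]
pad_top [(0.79, [0.446, 0.296, 0.08])]
switch [(0.6, [0.493, 0.279, 0.003])]
machine [(0.82, [0.621, 0.044, -0.005])]
small_lid [(0.7, [0.395, -0.075, 0.0])]
mandrel [(0.81, [0.709, -0.35, -0.002])]
bur_block [(0.94, [0.72, 0.309, -0.002])]
flux_bottle [(0.7, [0.713, -0.266, 0.001])]
jar [(0.56, [0.698, 0.41, -0.005])]
top [[0.016, 0.998, -0.055, 0.423], [-1.0, 0.016, 0.004, -0.036], [0.005, 0.055, 0.998, 1.512], [0.0, 0.0, 0.0, 1.0]] [[428.1, 0.0, 279.3], [0.0, 428.1, 209.9], [0.0, 0.0, 1.0]] [0.00283008 0.         0.         0.         0.        ]
lid [(0.93, [0.272, -0.322, -0.0]), (0.75, [0.621, -0.155, -0.004]), (0.63, [0.523, -0.518, -0.002])]
lid_knob [(0.96, [0.27, -0.324, 0.041]), (0.95, [0.624, -0.153, 0.042]), (0.94, [0.467, -0.316, 0.044])]
bowl_rim [(0.59, [0.619, 0.046, 0.165])]
pad_top [(0.67, [0.444, 0.296, 0.079])]
switch [(0.56, [0.495, 0.285, -0.0])]
machine [(0.57, [0.618, 0.043, 0.0])]
small_lid [(0.64, [0.393, -0.074, -0.0])]
mandrel [(0.65, [0.708, -0.351, 0.003])]
bur_block [(0.53, [0.722, 0.3, -0.001])]
flux_bottle [(0.7, [0.716, -0.264, 0.002])]
jar [(0.69, [0.7, 0.401, -0.001])]
1.2
```

View pics/scene0.png

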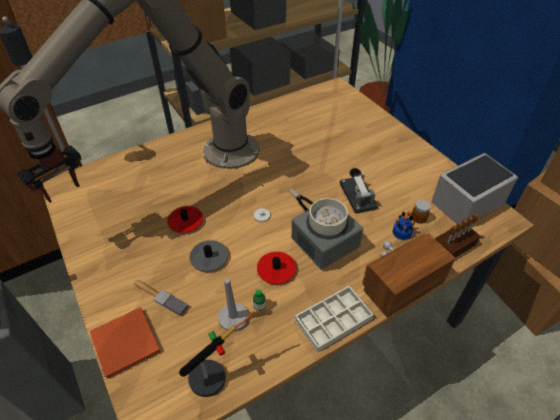

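View pics/top0.png

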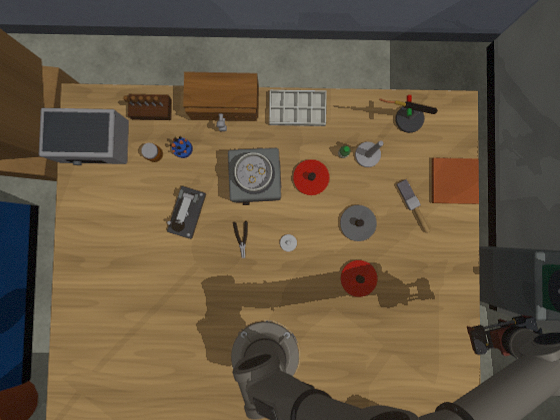

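Things lid-shaped: red (top 311,177), grey (top 358,222; scene 209,255), red (top 359,279), and the small aluminium lid (top 288,242). The grey one is the one meant. The switch is on the left (top 187,212).

```bash
cat > h.py <<'E'
from rig import *
import cv2,numpy as np
from scipy.spatial.transform import Rotation as R
def ray(info,uv,z):
    "world points at height z seen at pixels uv"
    n=cv2.undistortPoints(np.array(uv,float).reshape(-1,1,2),info['intrinsics'],np.array(info['dist_coeffs'],float))[:,0]
    d=np.c_[n[:,0],-n[:,1],-np.ones(len(n))]@info['pose'][:3,:3].T
    c=info['pose'][:3,3]
    return c+d*((z-c[2])/d[:,2])[:,None]
def proj(info,P):
    T=np.linalg.inv(info['pose']);p=np.atleast_2d(P)@T[:3,:3].T+T[:3,3]
    p=p*[1,-1,-1]
    return cv2.projectPoints(p,np.zeros(3),np.zeros(3),info['intrinsics'],np.array(info['dist_coeffs'],float))[0][:,0]
def row(target,yaw=None):
    "tool-frame shift mm to reach target from measured pose; yaw turn about tool z (deg) to make tool x point at world yaw"
    o=get_obs();M=R.from_rotvec(o['ee_rot'])
    s=M.inv().apply(np.array(target)-o['eef_pos'])*1000
    x=M.as_matrix()[:,0];cur=np.arctan2(x[1],x[0])
    print('shift',s.round(1),'yaw now deg',np.degrees(cur).round(1),'tilt z',M.as_matrix()[:,2].round(4), '' if yaw is None else -np.degrees(yaw-cur).round(1))
E
python3 - <<'E'
from h import *
for c in('scene','top'):
    im=camera(c);i=camera_info(c)
    if c=='scene':
        cv2.imwrite('pics/crop.png',cv2.resize(im[150:310,150:430,::-1],None,fx=2.8,fy=2.8,interpolation=cv2.INTER_CUBIC))
    for d in masks_of(c,'lid'):
        m=d['pixels'];v,u=np.nonzero(m)
        print(c,d['conf'],m.sum(),u.mean().round(1),v.mean().round(1),im[m].mean(0).round(),ray(i,[[u.mean(),v.mean()]],.014).round(4))
row([.467,-.318,.20])
i=camera_info('wrist');o=get_obs()
M=R.from_rotvec(o['ee_rot']).as_matrix()
print('cam in tool',M.T@(i['pose'][:3,3]-o['eef_pos']),(M.T@i['pose'][:3,:3]).round(2).tolist(),i['intrinsics'][0])
E
```

```text
scene 0.89 707 184.8 219.2 [86. 10.  8.] [[ 0.2759 -0.3224  0.014 ]]
scene 0.6 877 207.7 255.3 [72. 72. 69.] [[ 0.4659 -0.3204  0.014 ]]
scene 0.57 970 276.0 267.7 [150.  18.  15.] [[ 0.6268 -0.1528  0.014 ]]
scene 0.38 3286 326.1 232.1 [84. 83. 76.] [[0.5876 0.0719 0.014 ]]
top 0.97 1012 311.0 176.4 [137.  33.  21.] [[ 0.6252 -0.1524  0.014 ]]
top 0.86 1073 358.7 222.3 [88. 85. 82.] [[ 0.4663 -0.3211  0.014 ]]
top 0.86 1030 358.9 277.5 [95. 28. 17.] [[ 0.2744 -0.3228  0.014 ]]
shift [ 379.4 -256.3   22.7] yaw now deg 13.6 tilt z [-0.  0. -1.] 
cam in tool [ 6.89587747e-02 -1.42373588e-04 -1.62020975e-01] [[-0.0, 0.97, 0.26], [1.0, 0.0, 0.0], [-0.0, 0.26, -0.97]] [344.86963779   0.         284.91411347]
```

View pics/crop.png

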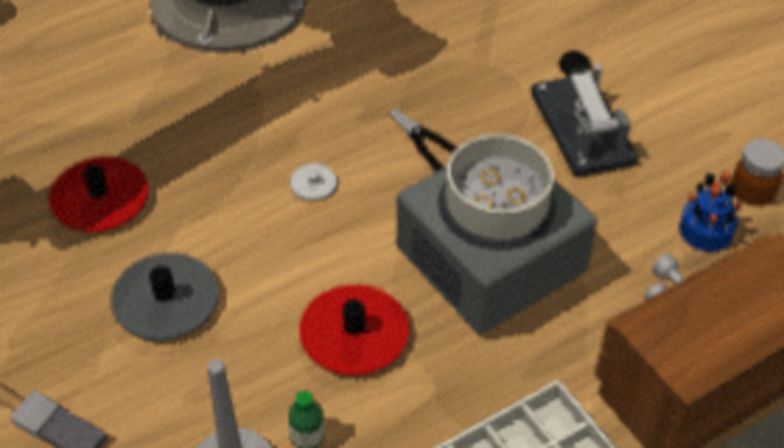

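The crop shows the grey knobbed lid at (165,297), with the red look-alikes at (98,193) and (355,330), the bowl mouth at (500,180), and the pad at (577,62). I'm taking the grey one and moving above it.

Emit:
carry_out --increments "30 -20 0 0 0 0; 80 -54 5 0 0 0; 130 -88 10 0 0 0; 180 -122 15 0 0 0; 230 -156 20 0 0 0; 280 -190 22 0 0 0; 330 -223 22 0 0 0; 365 -247 22 0 0 0; 379 -256 22 0 0 0; 379 -256 22 0 0 0" --jaw -1

```text
clock: 2.65
eef_pos: [0.4669, -0.3184, 0.2007]
ee_rot: [3.119, 0.373, -0.0]
ft_force: [-0.9, 0.9, 0.9]
grip_width: 0.0877
grasp_force: 0.0
```

```bash
python3 - <<'E'
from h import *
im=camera('wrist');i=camera_info('wrist');cv2.imwrite('pics/w1.png',im[:,:,::-1])
o=get_obs();print(o['clock'],o['eef_pos'],o['ee_rot'],o['ft_force'])
for t in('lid_knob','lid'):print(t,[(d['conf'],d['position'].__array__().round(4) if hasattr(d['position'],'__array__') else d['position']) for d in spot_point('wrist',t)])
for t in ('lid','lid_knob'):
  for d in masks_of('wrist',t)[:2]:
    m=d['pixels'];v,u=np.nonzero(m);print(d['conf'],m.sum(),u.min(),u.max(),v.min(),v.max())
    c=max(cv2.findContours(m.astype(np.uint8),0,1)[0],key=cv2.contourArea)
    P=ray(i,c[:,0],.016)[:,:2]
    (x,y),r=cv2.minEnclosingCircle((P*1000).astype(np.float32))
    A=np.c_[2*P,np.ones(len(P))];s=np.linalg.lstsq(A,(P**2).sum(1),rcond=None)[0]
    print('encl',x,y,r,'fit',s[:2],np.sqrt(s[2]+s[:2]@s[:2]))
row([.467,-.319,.037])
E
```

```text
2.7 [ 0.46579025 -0.31971279  0.20057706] [ 3.11924721e+00  3.69167933e-01 -1.25683604e-03] [-0.33035836 -1.15897698 -0.74803828]
lid_knob [(0.96, [0.2721, -0.3258, 0.0406]), (0.69, [0.465, -0.321, 0.0386])]
lid [(0.85, [0.4641, -0.3204, -0.0014]), (0.84, [0.2678, -0.3198, -0.001])]
0.66 11674 224 346 127 247
encl 463.2237854003906 -320.167236328125 63.905372619628906 fit [ 0.46335179 -0.32019036] 0.0627137605106759
0.66 5956 88 218 0 59
encl 610.724853515625 -156.7076873779297 62.86299133300781 fit [ 0.59771673 -0.15948577] 0.045680730639757076
0.94 4306 196 302 298 389
encl 264.58441162109375 -323.945068359375 63.31049346923828 fit [ 0.25068745 -0.32713795] 0.047825022985494806
0.84 11603 224 346 128 247
encl 463.20916748046875 -320.244384765625 63.64686965942383 fit [ 0.46333865 -0.32008412] 0.0625147168720249
shift [  2.   -0.8 163.6] yaw now deg 13.4 tilt z [-6.e-04 -5.e-04 -1.e+00]
```

View pics/w1.png

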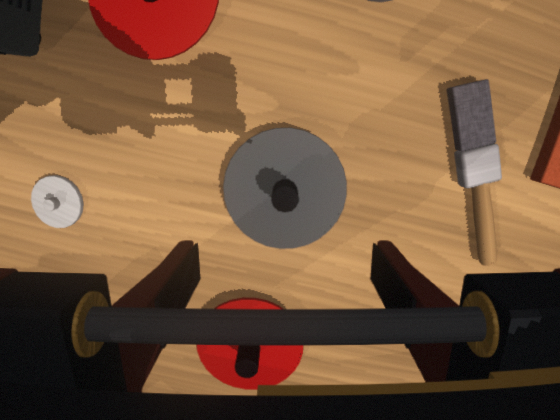

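The wrist view shows the grey lid centred at (285,187), with its knob at (285,190) between the fingers. It lies at about (0.464, -0.320). Before grasping I'll view the bowl from the same relative pose, so camera bias cancels.

Emit:
carry_out --increments "15 -20 -15 0 0 0; 45 -60 -45 0 0 0; 75 -100 -75 0 0 0; 105 -140 -105 0 0 0; 135 -180 -135 0 0 0; 165 -220 -149 0 0 0; 195 -260 -149 0 0 0; 220 -298 -149 0 0 0; 235 -319 -149 0 0 0; 235 -319 -149 0 0 0"

```text
clock: 4.15
eef_pos: [0.6204, 0.048, 0.3492]
ee_rot: [-3.118, -0.375, 0.001]
ft_force: [-0.5, -0.3, 0.1]
grip_width: 0.0876
grasp_force: 0.0
```

```bash
python3 - <<'E'
from h import *
im=camera('wrist');i=camera_info('wrist');cv2.imwrite('pics/w2.png',im[:,:,::-1])
o=get_obs();print(o['clock'],o['eef_pos'],o['ee_rot'],o['ft_force'])
for t in('bowl_rim','pad_top','switch'):print(t,[(d['conf'],np.round(d['position'],4)) for d in spot_point('wrist',t)])
im2=im.copy()
for c in [(.619,.044)]:
    a=np.linspace(0,2*np.pi,200)
    for p in proj(i,np.c_[c[0]+.06*np.cos(a),c[1]+.06*np.sin(a),0*a+.165]).astype(int): im2[p[1]%420,p[0]%560]=(255,0,0)
cv2.imwrite('pics/w2.png',im2[:,:,::-1])
np.savez('w2.npz',im=im,pose=i['pose'])
E
```

```text
4.2 [0.62025986 0.04593049 0.34934052] [ 3.11916872e+00  3.70680465e-01 -1.03466560e-03] [0.37904203 0.17468761 0.33774244]
bowl_rim [(0.82, array([0.6174, 0.041 , 0.166 ]))]
pad_top [(0.62, array([0.4484, 0.2944, 0.0793]))]
switch [(0.74, array([ 0.4884,  0.2831, -0.0025]))]
```

View pics/w2.png

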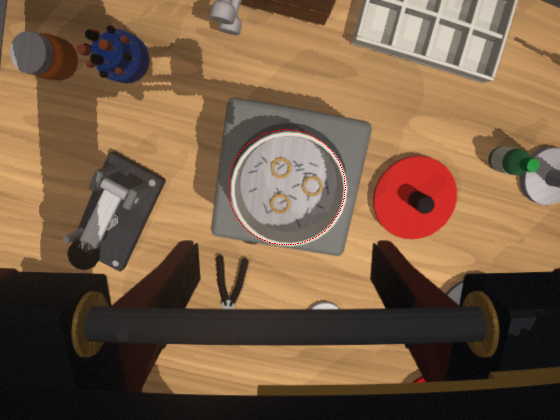

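```bash
python3 - <<'E'
from h import *
from scipy.ndimage import map_coordinates
z=np.load('w2.npz');i=camera_info('wrist');i['pose']=z['pose'];g=z['im'].astype(float).min(2)
a=np.linspace(0,2*np.pi,180)
def ring(g,i,c,r,h):
    p=proj(i,np.c_[c[0]+r*np.cos(a),c[1]+r*np.sin(a),0*a+h]);return map_coordinates(g,p.T[::-1],order=1).mean()
best=max((ring(g,i,(x,y),.058,.165)-.5*ring(g,i,(x,y),.062,.165)-.5*ring(g,i,(x,y),.054,.165),x,y) for x in np.arange(.608,.63,.0005) for y in np.arange(.033,.055,.0005))
print('bowl',best)
# lid in w1 : camera pose in tool is fixed
w=cv2.imread('pics/w1.png')[:,:,::-1].astype(float)
def T(p,r):
    M=np.eye(4);M[:3,:3]=R.from_rotvec(r).as_matrix();M[:3,3]=p;return M
i['pose']=T([.46579025,-.31971279,.20057706],[3.11924721,.369167933,-.00125683604])@np.linalg.inv(T([.62025986,.04593049,.34934052],[3.11916872,.370680465,-.00103466560]))@z['pose']
s=w.max(2)-w.min(2)
best=max((ring(s,i,(x,y),.0655,.016)-ring(s,i,(x,y),.0625,.016),x,y) for x in np.arange(.454,.475,.0005) for y in np.arange(-.33,-.31,.0005))
print('lid',best)
print(camera_info('wrist')['pose'][:3,3],z['pose'][:3,3],get_obs()['eef_pos'])
row([.4645,-.320,.10])
E
```

```text
bowl (np.float64(98.5859620549596), np.float64(0.6179999999999989), np.float64(0.04150000000000001))
lid (np.float64(60.90223263291503), np.float64(0.4635), np.float64(-0.3195))
[0.6872455  0.06058883 0.51167385] [0.68737213 0.062338   0.51127971] [0.62018013 0.04428397 0.34967237]
shift [-235.7  318.1  250.1] yaw now deg 13.4 tilt z [-1.0e-04 -1.1e-03 -1.0e+00]
```

Emit:
carry_out --increments "-15 20 0 0 0 0; -45 60 30 0 0 0; -75 100 60 0 0 0; -105 140 90 0 0 0; -135 180 120 0 0 0; -165 220 150 0 0 0; -195 262 190 0 0 0; -220 298 225 0 0 0; -235 317 245 0 0 0; -235 317 250 0 0 0"

```text
clock: 5.6
eef_pos: [0.4633, -0.3192, 0.0986]
ee_rot: [-3.121, -0.361, 0.004]
ft_force: [0.3, -0.2, -0.2]
grip_width: 0.0878
grasp_force: 0.0
```

```bash
python3 - <<'E'
from h import *
camera('top');o=get_obs();print(o['clock'],o['eef_pos'],o['ft_force']);row([.465,-.319,.025])
E
```

```text
5.65 [ 0.46497065 -0.31722824  0.098966  ] [0.76107018 0.59263035 0.13577175]
shift [-0.3  1.8 74. ] yaw now deg 13.4 tilt z [-1.3e-03  6.0e-04 -1.0e+00]
```

Emit:
carry_out --increments "0 0 15 0 0 0; 0 0 35 0 0 0; 0 1 52 0 0 0; 0 1 64 0 0 0; 0 1 71 0 0 0; 0 1 74 0 0 0; 0 1 74 0 0 0; 0 1 74 0 0 0; 0 1 74 0 0 0; 0 1 74 0 0 0"

```text
clock: 6.9
eef_pos: [0.4666, -0.3175, 0.0259]
ee_rot: [3.119, 0.371, 0.001]
ft_force: [-0.1, -0.1, -0.9]
grip_width: 0.0875
grasp_force: 0.0
```

Emit:
carry_out --increments "0 0 0 0 0 0; 0 0 0 0 0 0; 0 0 0 0 0 0; 0 0 0 0 0 0; 0 0 0 0 0 0; 0 0 0 0 0 0; 0 0 0 0 0 0; 0 0 0 0 0 0; 0 0 0 0 0 0; 0 0 0 0 0 0" --jaw 1

```text
clock: 8.15
eef_pos: [0.4666, -0.3175, 0.0257]
ee_rot: [3.119, 0.371, 0.0]
ft_force: [0.5, -0.2, -1.0]
grip_width: 0.0253
grasp_force: 30.0
```

Emit:
carry_out --increments "0 0 -8 0 0 0; 0 0 -30 0 0 0; 0 0 -60 0 0 0; 0 0 -90 0 0 0; 0 0 -120 0 0 0; 0 0 -150 0 0 0; 0 0 -175 0 0 0; 0 0 -192 0 0 0; 0 0 -200 0 0 0; 0 0 -200 0 0 0"

```text
clock: 9.4
eef_pos: [0.4664, -0.3174, 0.2256]
ee_rot: [-3.12, -0.371, 0.0]
ft_force: [0.0, 0.3, -1.9]
grip_width: 0.0257
grasp_force: 30.0
```

```bash
python3 - <<'E'
from h import *
i=camera_info('wrist');im=camera('wrist');o=get_obs()
print(o['clock'],o['eef_pos'],o['ft_force'],o['torque'],o['grip_width'],o['grasp_force'])
M=R.from_rotvec(o['ee_rot']).as_matrix()
cv2.imwrite('pics/w3.png',im[:,:,::-1])
# plate circle in tool frame (z_tool of plate top = 10 mm in front of TCP)
for d in masks_of('wrist','lid')[:2]:
    m=d['pixels'];print(d['conf'],m.sum(),im[m].mean(0))
    c=max(cv2.findContours(m.astype(np.uint8),0,1)[0],key=cv2.contourArea)
    P=ray(i,c[:,0],o['eef_pos'][2]-.01)
    q=(P-o['eef_pos'])@M*1000
    (x,y),r=cv2.minEnclosingCircle(q[:,:2].astype(np.float32));print('lid in tool mm',x,y,r)
row([.619,.044,.226])
E
```

```text
9.45 [ 0.46614778 -0.31723502  0.2249935 ] [ 0.29682007 -0.43620852 -1.70604787] [ 0.03047421  0.01502926 -0.01373005] 0.025518053509205822 29.99973088502884
0.77 6108 [214.31777996  43.71529142  37.22953504]
lid in tool mm 121.84848022460938 -57.409461975097656 29.611665725708008
0.7 967 [186.05067218  46.57290589  40.78490176]
lid in tool mm -72.80950164794922 -9.749629020690918 17.509233474731445
shift [ 233.5 -315.2   -1.2] yaw now deg 13.6 tilt z [-1.4e-03  8.0e-04 -1.0e+00]
```

View pics/w3.png

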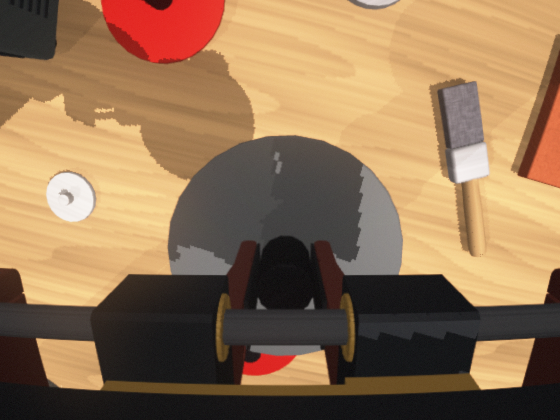

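```bash
python3 - <<'E'
from h import *
i=camera_info('wrist');o=get_obs();M=R.from_rotvec(o['ee_rot']).as_matrix()
from scipy.ndimage import map_coordinates
w=cv2.imread('pics/w3.png')[:,:,::-1].astype(float);s=w.max(2)-w.min(2)
# saturation jump along the far arc of the plate
a=np.radians(np.linspace(-65,65,90))
def ring(x,y,r):
    q=np.c_[x+r*np.cos(a),y+r*np.sin(a),0*a+.010]@M.T+o['eef_pos']
    return map_coordinates(s,proj(i,q).T[::-1],order=1).mean()
print(sorted([(ring(x,y,.0655)-ring(x,y,.0625),x,y) for x in np.arange(-.01,.0101,.0005) for y in np.arange(-.008,.0081,.0005)])[-3:])
E
```

```text
[(np.float64(83.18723397070286), np.float64(-0.0034999999999999944), np.float64(6.938893903907228e-18)), (np.float64(83.21368642162228), np.float64(-0.002999999999999994), np.float64(-0.0004999999999999935)), (np.float64(83.33028619623016), np.float64(-0.002999999999999994), np.float64(6.938893903907228e-18))]
```

Emit:
carry_out --increments "12 -16 0 0 0 0; 38 -51 0 0 0 0; 68 -92 0 0 0 0; 100 -135 0 0 0 0; 134 -180 0 0 0 0; 168 -226 0 0 0 0; 200 -269 0 0 0 0; 223 -300 0 0 0 0; 234 -316 0 0 0 0; 234 -316 0 0 0 0"

```text
clock: 10.75
eef_pos: [0.6195, 0.0453, 0.2249]
ee_rot: [-3.119, -0.374, 0.002]
ft_force: [0.1, -0.7, -1.5]
grip_width: 0.0258
grasp_force: 30.0
```

```bash
python3 - <<'E'
from h import *
P=[];print(get_obs()['eef_pos'])
im={}
for c in('scene','top'):
    im[c]=camera(c);P.append(get_obs()['eef_pos'])
    i=camera_info(c);j=im[c].copy()
    for d in spot_point(c,'lid_knob'):
        print(c,'knob',d['conf'],np.round(d['position'],4))
    for d in spot_point(c,'bowl_rim'):print(c,d['conf'],np.round(d['position'],4))
    P.append(get_obs()['eef_pos'])
print(get_obs()['clock'],np.round(P,4))
a=cv2.resize(im['scene'][150:270,270:400],None,fx=3,fy=3,interpolation=2);b=cv2.resize(im['top'][120:240,190:320],None,fx=3,fy=3,interpolation=2)
cv2.imwrite('pics/h.png',np.hstack([a,b])[:,:,::-1])
row([.6205,.0445,.192])
E
```

```text
[0.61954855 0.04531504 0.22485629]
scene knob 0.82 [ 0.2738 -0.3184  0.0398]
scene knob 0.81 [ 0.6266 -0.1519  0.0447]
scene knob 0.79 [0.619  0.045  0.2434]
scene 0.86 [0.6217 0.0472 0.1684]
top knob 0.86 [ 0.6246 -0.1499  0.0407]
top knob 0.65 [ 0.2683 -0.3232  0.0467]
11.05 [[0.6194 0.0434 0.225 ]
 [0.6194 0.042  0.2253]
 [0.6195 0.042  0.2255]
 [0.6196 0.0427 0.2257]]
shift [ 1.3 -1.6 33.7] yaw now deg 13.4 tilt z [-0.e+00 -8.e-04 -1.e+00]
```

View pics/h.png

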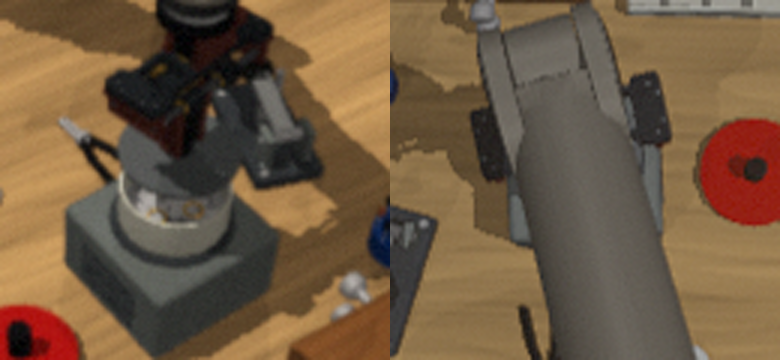

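The scene crop shows the lid held level right over the bowl, about (175,140) against the mouth at (175,200). The top view is blocked by the arm. I'm lowering gently.

Emit:
carry_out --increments "1 -1 4 0 0 0; 1 -1 10 0 0 0; 1 -1 16 0 0 0; 1 -1 21 0 0 0; 1 -1 25 0 0 0; 1 -1 28 0 0 0; 1 -1 31 0 0 0; 1 -1 33 0 0 0; 1 -1 35 0 0 0; 1 -1 37 0 0 0"

```text
clock: 12.3
eef_pos: [0.6206, 0.0458, 0.1886]
ee_rot: [3.12, 0.371, 0.0]
ft_force: [-0.2, -0.2, -2.6]
grip_width: 0.0256
grasp_force: 30.0
```

Emit:
carry_out --increments "0 0 1 0 0 0; 0 0 2 0 0 0; 0 0 3 0 0 0; 0 0 4 0 0 0; 0 0 5 0 0 0; 0 0 6 0 0 0; 0 0 7 0 0 0; 0 0 7.5 0 0 0; 0 0 8 0 0 0; 0 0 8 0 0 0"

```text
clock: 13.55
eef_pos: [0.6206, 0.0458, 0.1809]
ee_rot: [3.12, 0.371, 0.0]
ft_force: [-0.1, 0.0, 0.7]
grip_width: 0.0255
grasp_force: 30.0
```

Emit:
carry_out --increments "0 0 0.5 0 0 0; 0 0 1 0 0 0; 0 0 1 0 0 0; 0 0 1 0 0 0; 0 0 1 0 0 0; 0 0 1 0 0 0; 0 0 1 0 0 0; 0 0 1 0 0 0; 0 0 1 0 0 0; 0 0 1 0 0 0"

```text
clock: 14.8
eef_pos: [0.6206, 0.0458, 0.1808]
ee_rot: [3.119, 0.371, 0.001]
ft_force: [-4.0, -0.9, 6.9]
grip_width: 0.0256
grasp_force: 30.0
```

Resting on the rim at the expected height (0.181). Releasing now.

Emit:
carry_out --increments "0 0 0 0 0 0; 0 0 0 0 0 0; 0 0 0 0 0 0; 0 0 0 0 0 0; 0 0 0 0 0 0; 0 0 0 0 0 0; 0 0 0 0 0 0; 0 0 0 0 0 0; 0 0 0 0 0 0; 0 0 0 0 0 0" --jaw -1

```text
clock: 16.05
eef_pos: [0.6206, 0.0458, 0.1797]
ee_rot: [3.12, 0.371, 0.0]
ft_force: [-0.4, 0.0, 0.2]
grip_width: 0.0876
grasp_force: 0.0
```

Emit:
carry_out --increments "0 0 -5 0 0 0; 0 0 -15 0 0 0; 0 0 -30 0 0 0; 0 0 -50 0 0 0; 0 0 -70 0 0 0; 0 0 -90 0 0 0; 0 0 -108 0 0 0; 0 0 -118 0 0 0; 0 0 -120 0 0 0; 0 0 -120 0 0 0"

```text
clock: 17.3
eef_pos: [0.6203, 0.0458, 0.2992]
ee_rot: [3.12, 0.371, -0.001]
ft_force: [0.3, -0.3, -0.4]
grip_width: 0.0882
grasp_force: 0.0
```

```bash
python3 - <<'E'
from h import *
o=get_obs();print(o['clock'],o['eef_pos'],o['ft_force'],o['grip_width'])
i=camera_info('wrist');im=camera('wrist')
for t in('lid_knob','pad_top','switch','lid'):print(t,[(d['conf'],np.round(d['position'],4)) for d in spot_point('wrist',t)])
s=camera('scene')
for t in('lid_knob','pad_top','lid','switch'):print(t,[(d['conf'],np.round(d['position'],4)) for d in spot_point('scene',t)])
b=cv2.resize(s[150:270,270:400],None,fx=2.3,fy=2.3,interpolation=2);a=cv2.resize(im,(400,276))
cv2.imwrite('pics/rel.png',np.hstack([a,b])[:,:,::-1])
row([.445,.296,.20])
E
```

```text
17.3 [0.62032112 0.0457687  0.29915045] [ 0.30892372 -0.32224392 -0.42141974] 0.0882241169877628
lid_knob [(0.94, array([0.6165, 0.0442, 0.1952])), (0.92, array([ 0.6233, -0.1519,  0.0452]))]
pad_top [(0.74, array([0.4489, 0.2959, 0.0776]))]
switch [(0.84, array([0.4892, 0.2838, 0.0008]))]
lid [(0.82, array([ 0.6282, -0.151 , -0.0012])), (0.58, array([0.6192, 0.0469, 0.1551]))]
lid_knob [(0.92, array([ 0.6256, -0.1531,  0.0436])), (0.83, array([ 0.2726, -0.3225,  0.0411])), (0.78, array([0.6201, 0.0462, 0.198 ])), (0.65, array([ 0.6954,  0.4089, -0.0022]))]
pad_top [(0.47, array([0.4469, 0.2938, 0.0784]))]
lid [(0.97, array([ 6.206e-01, -1.508e-01, -2.000e-04])), (0.73, array([ 2.713e-01, -3.223e-01,  2.000e-04])), (0.66, array([0.6164, 0.0468, 0.1534]))]
switch [(0.76, array([0.4957, 0.281 , 0.0034])), (0.37, array([ 0.3969,  0.0855, -0.0008]))]
shift [-112.  -284.4   99.6] yaw now deg 13.6 tilt z [-1.e-04 -0.e+00 -1.e+00]
```

View pics/rel.png

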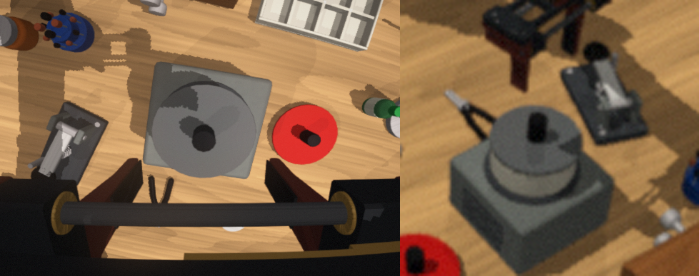

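The lid sits level and flush on the bowl (wrist view (203,130), scene crop (537,140)), and the fingers are clear. Next: close the fingers and go above the pad at about (0.447, 0.295).

Emit:
carry_out --increments "-10 -25 0 0 0 0; -25 -60 0 0 0 0; -40 -100 0 0 0 0; -55 -140 30 0 0 0; -70 -180 70 0 0 0; -85 -220 110 0 0 0; -98 -252 140 0 0 0; -106 -275 158 0 0 0; -110 -283 169 0 0 0; -110 -283 169 0 0 0" --jaw 1

```text
clock: 19.05
eef_pos: [0.4471, 0.2948, 0.1303]
ee_rot: [3.119, 0.372, -0.001]
ft_force: [0.2, 0.9, -0.1]
grip_width: 0.0004
grasp_force: 0.0
```

```bash
python3 - <<'E'
from h import *
i=camera_info('wrist');o=get_obs();im=camera('wrist');print(o['clock'],o['eef_pos'],o['ft_force'],o['grip_width'])
for t in('pad_top','switch'):print(t,[(d['conf'],np.round(d['position'],4)) for d in spot_point('wrist',t)])
camera('top')
for t in('pad_top','switch'):print(t,[(d['conf'],np.round(d['position'],4)) for d in spot_point('top',t)])
cv2.imwrite('pics/pad.png',im[:,:,::-1])
row([.447,.295,.062])
E
```

```text
19.05 [0.4471262  0.29484425 0.13030667] [ 0.17032212  0.86386197 -0.08312441] 0.0004274797525918191
pad_top [(0.88, array([0.4476, 0.299 , 0.0762]))]
switch [(0.81, array([ 4.891e-01,  2.848e-01, -4.000e-04]))]
pad_top [(0.76, array([0.4474, 0.2977, 0.0786]))]
switch [(0.89, array([0.4945, 0.2863, 0.0032]))]
shift [-1.2 -0.7 69.3] yaw now deg 13.5 tilt z [ 1.3e-03  3.0e-04 -1.0e+00]
```

View pics/pad.png

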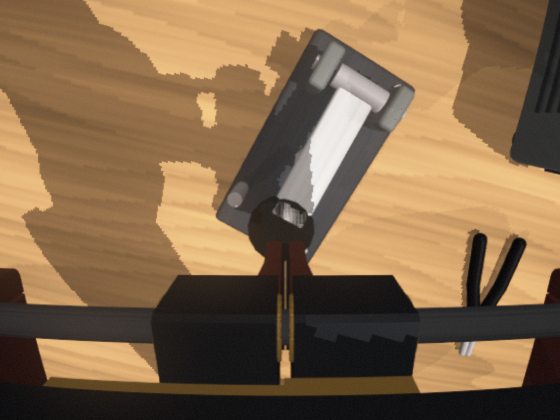

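The pad sits at (281,232) directly ahead of the closed fingertips, and the post at (238,195) is well clear. Pressing gradually.

Emit:
carry_out --increments "0 -1 8 0 0 0; 0 -2 20 0 0 0; 0 -2 32 0 0 0; 0 -2 42 0 0 0; 0 -2 49 0 0 0; 0 -2 54 0 0 0; 0 -2 58 0 0 0; 0 -2 61 0 0 0; 0 -2 63 0 0 0; 0 -2 64 0 0 0"

```text
clock: 20.6
eef_pos: [0.4462, 0.2974, 0.0668]
ee_rot: [-3.119, -0.372, 0.001]
ft_force: [-4.8, 0.4, 5.6]
grip_width: 0.0009
grasp_force: 2.8
```

Emit:
carry_out --increments "0 0 1 0 0 0; 0 0 2 0 0 0; 0 0 3 0 0 0; 0 0 3.5 0 0 0; 0 0 4 0 0 0; 0 0 4 0 0 0; 0 0 4 0 0 0; 0 0 4 0 0 0; 0 0 4 0 0 0; 0 0 4 0 0 0"

```text
clock: 21.85
eef_pos: [0.446, 0.2975, 0.0629]
ee_rot: [-3.119, -0.372, 0.001]
ft_force: [-5.0, -0.1, 6.9]
grip_width: 0.0003
grasp_force: 3.2
```

```bash
python3 - <<'E'
from h import *
o=get_obs();print(o['clock'],o['eef_pos'],o['ft_force'],o['torque'])
s=camera('scene');print([(d['conf'],np.round(d['position'],4)) for d in spot_point('scene','pad_top')])
w=camera('wrist');i=camera_info('wrist')
print([(d['conf'],np.round(d['position'],4)) for d in spot_point('wrist','pad_top')])
a=cv2.resize(s[160:220,330:390],(400,400),interpolation=2);b=cv2.resize(w[20:320,180:440],(347,400),interpolation=2)
cv2.imwrite('pics/press.png',np.hstack([a,b])[:,:,::-1])
E
```

```text
21.85 [0.44604736 0.29753064 0.06294483] [-4.96842443 -0.07037557  6.91113912] [ 0.04356025  1.18213537 -0.04596774]
[(0.63, array([0.4426, 0.2948, 0.0641])), (0.49, array([0.4925, 0.2787, 0.004 ]))]
[(0.34, array([ 0.3971,  0.0891, -0.0035]))]
```

View pics/press.png

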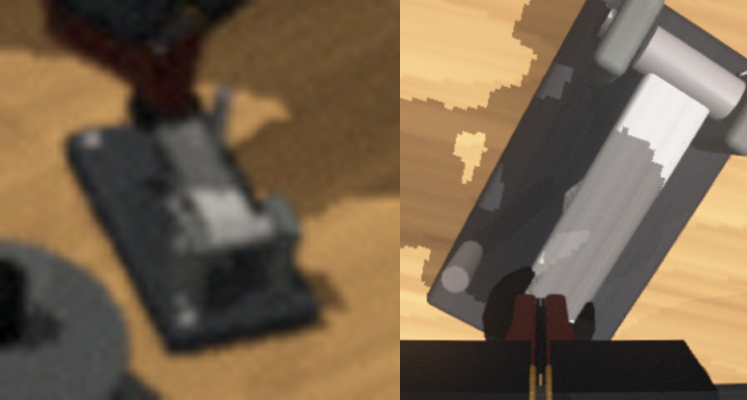

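The pad is at (165,110) in the scene crop, under the fingertips. The paddle is nearly level, 6.9 N is about the half-travel force, and the tip is at 62.9 mm. One more millimetre, then hold.

Emit:
carry_out --increments "0 0 0.5 0 0 0; 0 0 0.9 0 0 0; 0 0 0.9 0 0 0; 0 0 0.9 0 0 0; 0 0 0.9 0 0 0; 0 0 0.9 0 0 0; 0 0 0.9 0 0 0; 0 0 0.9 0 0 0; 0 0 0.9 0 0 0; 0 0 0.9 0 0 0"

```text
clock: 23.3
eef_pos: [0.446, 0.2975, 0.0621]
ee_rot: [-3.119, -0.372, 0.001]
ft_force: [-5.7, 0.1, 6.3]
grip_width: 0.0006
grasp_force: 3.4
```

Emit:
carry_out --increments "0 0 0 0 0 0; 0 0 0 0 0 0; 0 0 0 0 0 0; 0 0 0 0 0 0; 0 0 0 0 0 0; 0 0 0 0 0 0; 0 0 0 0 0 0; 0 0 0 0 0 0; 0 0 0 0 0 0; 0 0 0 0 0 0"

```text
clock: 24.55
eef_pos: [0.446, 0.2976, 0.0621]
ee_rot: [-3.119, -0.372, 0.001]
ft_force: [-5.5, -0.3, 6.8]
grip_width: 0.0004
grasp_force: 3.4
```

Emit:
carry_out --increments "0 0 0 0 0 0; 0 0 0 0 0 0; 0 0 0 0 0 0; 0 0 0 0 0 0; 0 0 0 0 0 0; 0 0 0 0 0 0; 0 0 0 0 0 0; 0 0 0 0 0 0; 0 0 0 0 0 0; 0 0 0 0 0 0"

```text
clock: 25.8
eef_pos: [0.446, 0.2975, 0.062]
ee_rot: [-3.119, -0.372, 0.001]
ft_force: [-5.2, -0.3, 6.9]
grip_width: 0.0004
grasp_force: 3.4
```

Emit:
carry_out --increments "0 0 0 0 0 0; 0 0 0 0 0 0; 0 0 0 0 0 0; 0 0 0 0 0 0; 0 0 0 0 0 0; 0 0 0 0 0 0; 0 0 0 0 0 0; 0 0 0 0 0 0; 0 0 0 0 0 0; 0 0 0 0 0 0"

```text
clock: 27.05
eef_pos: [0.446, 0.2976, 0.0621]
ee_rot: [-3.119, -0.372, 0.001]
ft_force: [-5.3, -0.1, 5.8]
grip_width: 0.0009
grasp_force: 3.4
```

Emit:
carry_out --increments "0 0 0 0 0 0; 0 0 0 0 0 0; 0 0 0 0 0 0; 0 0 0 0 0 0; 0 0 0 0 0 0; 0 0 0 0 0 0; 0 0 0 0 0 0; 0 0 0 0 0 0; 0 0 0 0 0 0; 0 0 0 0 0 0"

```text
clock: 28.3
eef_pos: [0.446, 0.2975, 0.0621]
ee_rot: [-3.119, -0.372, 0.001]
ft_force: [-4.9, -0.3, 5.6]
grip_width: 0.0004
grasp_force: 3.4
```

```bash
python3 - <<'E'
from rig import *
o=get_obs();print(o['clock'],o['eef_pos'],o['ft_force'])
if abs(o['eef_pos'][2]-.062)<.0015 and o['ft_force'][2]>4: print(close_job())
E
```

```text
28.3 [0.4459886  0.29753638 0.06207948] [-4.86786257 -0.2629799   5.61401166]
the job is handed in; nothing more can be done
None
```

The grey lid was set down fully home on the bowl and released; the paddle was then held at half travel (pad at 62 mm, about 6 N) for 5 s, and the job was handed in at 28.3 s with it still held.

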